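Turn the carving swivel to its next notch

TASK

The carving swivel holding the pear-shaped instrument back must be turned one notch. Pull its T-handle plunger up and twist it (either way) so that it stays up by itself, swing the round board counter-clockwise, seen from above, by its upright wooden peg until the next notch stands under the plunger, then twist the plunger back so that it drops fully home in that notch and locks the board.

Things in the scene. Friction and masses are not known exactly. Their poses are not given: they have to be found in the camera images.
- plunger_grip (a point): Centre of the steel T-bar on the spring plunger, on the dark bracket at the big round board's rim (the separate small screw clamp has a T-bar too: not that one). Bar 52 mm long (along this frame's y), 12 wide (x), 14 high, centre 130 mm above the table when home, 30 mm above the 34 mm square slotted collar; at the start it points at the board's pivot. It lifts straight up with 4 to 7 N.
- plunger (a joint): Plunger height, m: 0 home (locked), 0.019 on the ring between notches, 0.031 top stop. From 0.024 up its cross pin is clear of the collar's slot and the bar twists freely, at most 1.4 rad either way from its starting direction; let go twisted 0.5 rad or more it rests at 0.024 and stays. Let go within about 0.1 rad of the starting direction, it springs down.
- peg_grip (a point): On the axis of the upright round wooden peg that turns the board, 22 mm in diameter; the point is 100 mm above the table, the peg's top 122 mm, the plywood ear under it 60 mm. The frame turns with the board: x points level from the board's pivot through the peg; the vertical pivot is 120 mm from the peg's axis.
- swivel (a joint): Board angle, rad, counter-clockwise positive seen from above, 0 at the start notch. Notches lie 45 degrees apart: the next is at 0.785. Stops at -0.35 and 1.2. It is locked while the plunger is home; else it turns with about 1 N at the peg and stays where left. Notches have wide sloping lips: the pin springing in centres the board from up to 0.13 rad off.

How it is judged:
By the outcome, as a careful person would: the job done as asked, in the order asked, and still so for the second after the job is handed in, with the robot touching nothing.
It also fails if it takes over 61 s, if anything falls off the work surface, if the arm or the gripper's body presses on something with over 40 N, if the wrist force passes 120 N, or if a joint passes its speed limit or range.

ROBOT

A 6-joint arm with a two-finger parallel gripper is mounted at the origin on the work surface. World frame = base frame: x ahead of the robot, y to its left, z up, the work surface at z = 0. Lengths are in m, angles in rad, forces in N, time in s.
With the tool pointing down it reaches from about 0.3 to 0.875 m from the base axis. Payload 6.4 kg.
Tool frame: the origin (TCP) lies midway between the tips of the shut fingers; the grasp point (between the pads) lies 19 mm behind it (grasp_offset is the distance from the TCP to the grasp point, in m); z points along the fingers, y is the line along which they close (so a half turn about z gives the same grasp; the last joint's range is limited). The gripper opens to 85 mm and grips with 20 to 120 N. Pads are 22 mm wide; open, the fingers measure 114 mm over their backs; the gripper's body (76 mm by 85 mm) begins 54 mm behind the grasp point. The pads swing forward as they close: fully open they stand 13 mm farther back than shut.
Start: joints at [0.972, 0.181, 1.607, -0, 1.354, -0.206], TCP at [0.22, 0.531, 0.231] pointing down, gripper open.
Joint ranges: [-2.99, 2.99], [-0.89, 2.07], [0.3, 2.58], [-1.14, 4.28], [0, 2.63], [-3.12, 3.12]. Speed limits (rad/s): [2.57, 2.57, 3.01, 3.14, 3.14, 3.14].

INTERFACE

Orientations are given as a unit quaternion [w, x, y, z].
In Python, from bench import * gives the robot as it stands. The module is installed in compiled form; this text tells all that it offers.
- The arm moves only by the tool servo_tool, never from a script. Its argument "commands" is text: rows parted by semicolons, each of 7 numbers parted by spaces: the turn, a rotation vector about the tool's x, y, z in rad, then the shift along the tool's x, y, z in mm, then the opening, from 0 (shut) to 1 (fully open). In form: wx wy wz dx dy dz claw; .... A call has 1 to 5 rows; each row shifts and turns the commanded pose from where the row before left it, along the tool's axes as they then stand; what a row does not reach is not made up. A row lasts 1/8 s, in which the tool goes at most 62.5 mm and 10.7 degrees, less where a joint would pass 70% of its speed; a pose out of reach is approached as far as the arm can. A call with a gripper value outside its range is refused whole. The fingers move at their own pace and stop on an object; the grip force is fixed at half the most. Time passes only in rows, so rows that do not move let the fingers close. It gives the time, the measured TCP pose, the force, the opening and the grip force at its end, in the units of the state.
- get_obs(): the state, without advancing time (a new reading comes with each control period).
- camera(name): name is "scene" or "top" or "wrist"; returns the picture (400x640x3 uint8, blue, green, red); there is no depth.
- calibration(name): a dict with "fx", "fy", "cx", "cy" (pixels), "R" (3x3) and "t" (3): a world point X has camera coordinates R X + t. Camera axes: x right, y down, z forward; pixel columns grow to the right and rows downward; lengths in m; the calibration is good to about 2 mm. A picture is of the moment at which its call begins: read the wrist's pose just before it. calibration takes no time and is no camera call; for the wrist camera it gives the pose at the moment of the call.
- hand_in(): hands the job in; it is judged then, once.
The state is a dict: "time_s": time; "q": joint angles; "dq": joint speeds; "joint_efforts": joint torques, N m; "eef_pos": TCP position; "eef_rot": TCP orientation; "wrist_force": force on the tool from outside, world axes, zero at the start; "torque": the same for the moment, N m; "opening": opening from 0.0 (shut) to 1.0 (fully open); "grasp_force": force on a finger pad.
Only numpy, scipy, OpenCV 4.12 (cv2) and the standard library are available. Lean on these libraries where they do the work, as an engineer would, in place of code of your own. Each camera call takes 0.05 s, during which the arm holds its last target. There are 200 camera calls.

## Working session

There is one attempt and no reset: what is moved stays moved. The work goes in short steps, Python scripts to look and compute and a tool call to move; the robot and the scene stay as the last step left them, time stands still between calls to the robot, and variables do not carry over. Pictures are saved under pics/ and viewed, at most 10 in all, crops included, and the job is handed in when it is done.

Besides the shell and the picture viewer there is one more tool, called after "Emit:" by a JSON object that holds its "method" and its "body", one argument or row to a line. servo_tool: Moves the arm, as the interface text tells. Its arguments: {"type":"object","properties":{"commands":{"type":"string"}},"required":["commands"]}

```bash
mkdir -p pics; cat > h.py <<'E'
from bench import *
import numpy as np, cv2
def ray(c,u,v,z):
    R=np.array(c["R"]);t=np.array(c["t"]);o=-R.T@t
    d=R.T@np.array([(u-c["cx"])/c["fx"],(v-c["cy"])/c["fy"],1]);return o+d*(z-o[2])/d[2]
def proj(c,X):
    p=np.array(c["R"])@np.array(X)+np.array(c["t"]);return c["fx"]*p[0]/p[2]+c["cx"],c["fy"]*p[1]/p[2]+c["cy"]
E
python3 - <<'E'
from h import *
o=get_obs();print(o["eef_pos"],o["eef_rot"],o["time_s"])
for n in("scene","top"):
    cv2.imwrite(f"pics/{n}0.png",camera(n)); c=calibration(n);print(n,c)
E
```

```text
[0.21975362 0.53077282 0.23041132] [-3.29083335e-04  1.95112600e-01  9.80780482e-01 -7.81725201e-04] 0.0
scene {'fx': 480.67224295139647, 'fy': 480.67224295139647, 'cx': 312.1987838923159, 'cy': 197.75957714882747, 'R': array([[ 0.35143195,  0.93598523, -0.02066975],
       [ 0.55273754, -0.22525324, -0.80233546],
       [-0.75563006,  0.27054136, -0.59651536]]), 't': array([-0.25682113, -0.19395478,  1.20845009])}
top {'fx': 381.426949743359, 'fy': 381.426949743359, 'cx': 322.489514725215, 'cy': 194.47919415759017, 'R': array([[-0.01235856, -0.99975225,  0.01851216],
       [-0.99645134,  0.010772  , -0.08347868],
       [ 0.08325859, -0.01947814, -0.9963376 ]]), 't': array([0.05322026, 0.55037958, 0.71690717])}
```

View pics/top0.png

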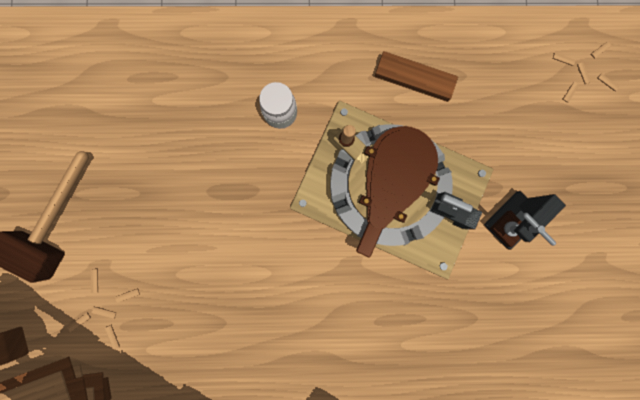

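View pics/scene0.png

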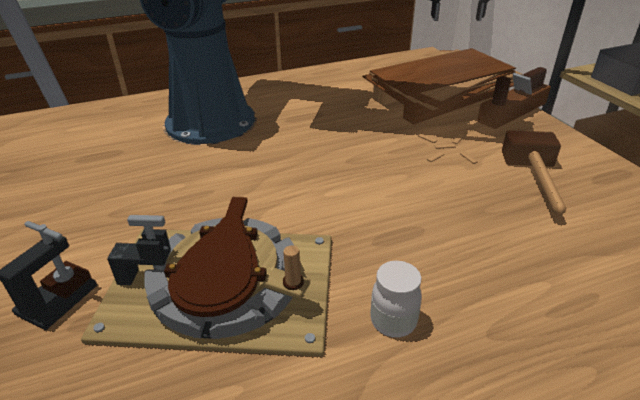

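```bash
python3 - <<'E'
from h import *
a=cv2.imread("pics/top0.png")[90:270,280:520];b=cv2.imread("pics/scene0.png")[190:360,70:350]
a=cv2.resize(a,(400,300),interpolation=2);b=cv2.resize(b,(400,243),interpolation=2)
a=cv2.resize(cv2.imread("pics/top0.png")[95:245,310:500],(760,600),interpolation=2)
cv2.imwrite("pics/c1.png",a)
E
```

```text
(no output)
```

View pics/c1.png

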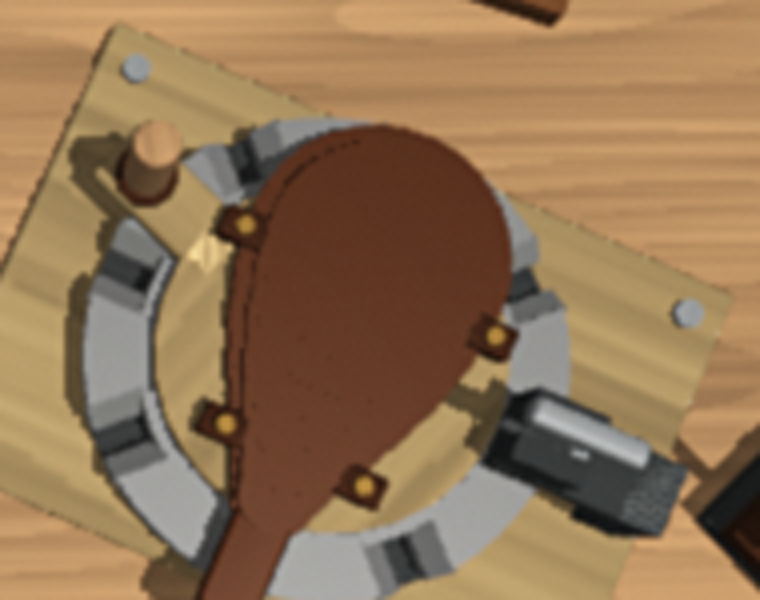

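```bash
python3 - <<'E'
from h import *
from scipy.spatial.transform import Rotation as Ro
c=calibration("top");s=calibration("scene")
f=lambda u,v:(310+u/4,95+v/4)
a=ray(c,*f(540,408),.137);b=ray(c,*f(643,460),.137);print("bar",a,b,(a+b)/2,np.degrees(np.arctan2(*(b-a)[1::-1])),np.linalg.norm(b-a))
p=ray(c,*f(158,144),.122);print("peg",p)
m=(a+b)/2;d=(a-b)/np.linalg.norm(a-b)
print("scene check bar",proj(s,m),"peg",proj(s,p))
# clamp bar, two views triangulated
def rr(c,u,v):
    R=np.array(c["R"]);o=-R.T@np.array(c["t"]);return o,R.T@np.array([(u-c["cx"])/c["fx"],(v-c["cy"])/c["fy"],1])
def tri(p1,p2):
    o1,d1=rr(c,*p1);o2,d2=rr(s,*p2);k=np.linalg.lstsq(np.c_[d1,-d2],o2-o1,rcond=None)[0];return (o1+d1*k[0]),(o2+d2*k[1])
print("clampbar",tri((540,228),(43,233)))
print("plunger tri",tri(f(591,434),(146,221)),"peg",tri(f(158,144),(292,248)))
o=get_obs();print(Ro.from_quat(np.array(o["eef_rot"])[[1,2,3,0]]).as_matrix().round(3),o["q"])
E
```

```text
bar [ 0.53504823 -0.152578    0.137     ] [ 0.51316063 -0.19431673  0.137     ] [ 0.52410443 -0.17344736  0.137     ] -117.67231335778743 0.04712948422813358
peg [0.65061209 0.00144495 0.122     ]
scene check bar (np.float64(145.02554035623234), np.float64(215.25440851363814)) peg (np.float64(290.31155684981854), np.float64(248.07048219626714))
clampbar (array([ 0.48205994, -0.31887711,  0.11793224]), array([ 0.48236929, -0.31636531,  0.11643989]))
plunger tri (array([ 0.52458713, -0.17656276,  0.1282286 ]), array([ 0.525029  , -0.17429793,  0.12739971])) peg (array([0.65061447, 0.00144407, 0.1219906 ]), array([0.65127834, 0.0036075 , 0.12195555]))
[[-0.924  0.383 -0.001]
 [ 0.383  0.924 -0.001]
 [ 0.    -0.002 -1.   ]] [ 9.71715999e-01  1.81482214e-01  1.60789577e+00  6.65736473e-06
  1.35379855e+00 -2.06308794e-01]
```

Emit:
{"method": "servo_tool", "body": {
  "commands": "0 0 0.184 0 0 0 1;0 0 0.184 0 0 0 1;0 0 0.184 0 0 0 1;0 0 0.184 0 0 0 1;0 0 0.184 0 0 0 1"
}}

```text
time_s: 0.72
eef_pos: [0.2199, 0.5309, 0.2307]
eef_rot: [0.0, 0.613, 0.79, -0.001]
wrist_force: [-1.1, 0.3, -0.1]
opening: 0.997
grasp_force: 0.0
```

Emit:
{"method": "servo_tool", "body": {
  "commands": "0 0 0.184 0 0 0 1;0 0 0.184 0 0 0 1;0 0 0.184 0 0 0 1;0 0 0.184 0 0 0 1;0 0 0 -37 46 0 1"
}}

```text
time_s: 1.35
eef_pos: [0.2431, 0.4782, 0.2306]
eef_rot: [-0.0, 0.854, 0.52, -0.0]
wrist_force: [1.3, -0.7, 1.0]
opening: 1.001
grasp_force: 0.0
```

Emit:
{"method": "servo_tool", "body": {
  "commands": "0 0 0 -37 46 0 1;0 0 0 -37 46 0 1;0 0 0 -37 46 0 1;0 0 0 -37 46 0 1;0 0 0 -37 46 0 1"
}}

```text
time_s: 1.98
eef_pos: [0.3632, 0.2054, 0.2312]
eef_rot: [0.0, 0.854, 0.52, 0.0]
wrist_force: [0.9, -0.4, 0.2]
opening: 1.001
grasp_force: 0.0
```

Emit:
{"method": "servo_tool", "body": {
  "commands": "0 0 0 -37 46 0 1;0 0 0 -37 46 0 1;0 0 0 -37 46 0 1;0 0 0 -37 46 0 1;0 0 0 -37 46 0 1"
}}

```text
time_s: 2.6
eef_pos: [0.4824, -0.0648, 0.2311]
eef_rot: [-0.0, 0.855, 0.519, 0.0]
wrist_force: [0.8, 0.6, 0.0]
opening: 1.001
grasp_force: 0.0
```

Emit:
{"method": "servo_tool", "body": {
  "commands": "0 0 0 -37 46 0 1;0 0 0 -37 46 0 1;0 0 0 0 0 0 1"
}}

```text
time_s: 2.98
eef_pos: [0.5303, -0.1746, 0.2303]
eef_rot: [-0.0, 0.856, 0.518, -0.0]
wrist_force: [-0.2, 0.5, -1.5]
opening: 1.0
grasp_force: 0.0
```

```bash
python3 - <<'E'
from h import *
o=get_obs();print(o["eef_pos"],o["eef_rot"],o["q"],o["time_s"],o["wrist_force"])
c=calibration("wrist");cv2.imwrite("pics/w1.png",camera("wrist"))
np.savez("w1.npz",**c)
print(proj(c,[.524,-.174,.137]))
E
```

```text
[ 0.53025441 -0.17459787  0.23028251] [-2.05270803e-04  8.55523306e-01  5.17764062e-01 -4.54559193e-04] [-5.30348830e-01  1.45180784e-01  1.64994110e+00 -6.19424547e-04
  1.34726467e+00 -4.78857950e-02] 2.975 [-0.15021821  0.46602433 -1.54682963]
(np.float64(311.5988859383981), np.float64(207.5655481457491))
```

View pics/w1.png

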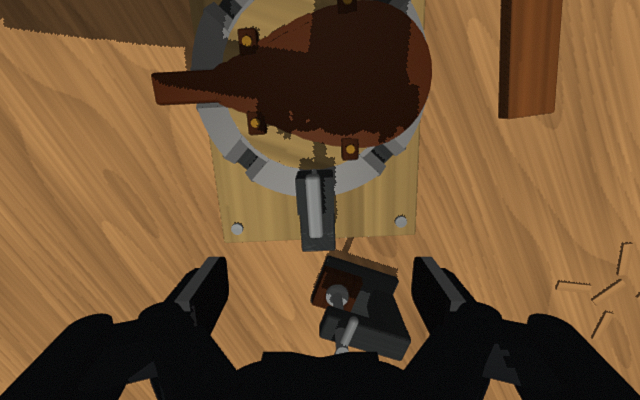

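```bash
python3 - <<'E'
from h import *
c=np.load("w1.npz");im=cv2.imread("pics/w1.png");h=cv2.cvtColor(im,cv2.COLOR_BGR2HSV)
m=((h[...,1]<40)&(h[...,2]>110)).astype(np.uint8);r=np.zeros_like(m);r[166:245,298:335]=m[166:245,298:335]
k,_=cv2.findContours(r,0,2);k=max(k,key=cv2.contourArea);re=cv2.minAreaRect(k);bx=cv2.boxPoints(re);print(re,bx.round(1).tolist())
P=np.array([ray(c,*q,.137) for q in bx]);print(P.round(4),P.mean(0))
e=max([P[1]-P[0],P[2]-P[1]],key=np.linalg.norm);a=np.arctan2(e[1],e[0]);print("ang",np.degrees(a),np.linalg.norm(e),np.linalg.norm(P[1]-P[0]),np.linalg.norm(P[2]-P[1]))
E
```

```text
((313.464599609375, 207.9690399169922), (58.669761657714844, 12.10645866394043), 86.18592071533203) [[305.5, 179.10000610351562], [317.6000061035156, 178.3000030517578], [321.5, 236.8000030517578], [309.3999938964844, 237.60000610351562]]
[[ 0.5306 -0.1515  0.137 ]
 [ 0.5392 -0.1552  0.137 ]
 [ 0.5194 -0.1998  0.137 ]
 [ 0.5103 -0.1959  0.137 ]] [ 0.5248689  -0.17560697  0.137     ]
ang -113.96690496035828 0.04876633354767732 0.009340295641793664 0.04876633354767732
```

Emit:
{"method": "servo_tool", "body": {
  "commands": "0 0 -0.03 -3 -4.6 30 1;0 0 0 0 0 35 1;0 0 0 0 0 35 1;0 0 0 0 0 17 1;0 0 0 0 0 0 1"
}}

```text
time_s: 3.65
eef_pos: [0.5235, -0.1702, 0.1134]
eef_rot: [-0.001, 0.846, 0.533, -0.001]
wrist_force: [-0.4, -0.2, -0.7]
opening: 1.005
grasp_force: 0.0
```

Emit:
{"method": "servo_tool", "body": {
  "commands": "0 0 0 0 0 0 0;0 0 0 0 0 0 0;0 0 0 0 0 0 0;0 0 0 0 0 0 0;0 0 0 0 0 0 0"
}}

```text
time_s: 4.28
eef_pos: [0.5259, -0.1725, 0.1151]
eef_rot: [0.002, 0.847, 0.532, 0.001]
wrist_force: [4.7, -3.4, -0.6]
opening: 0.129
grasp_force: 62.2
```

Emit:
{"method": "servo_tool", "body": {
  "commands": "0 0 0 0 2 -7 0;0 0 0 0 1 -8 0;0 0 0 0 0 -8 0;0 0 0 0 0 -5 0;0 0 0 0 0 0 0"
}}

```text
time_s: 4.9
eef_pos: [0.5261, -0.1725, 0.1421]
eef_rot: [-0.001, 0.846, 0.532, -0.001]
wrist_force: [-4.2, -1.6, -6.4]
opening: 0.121
grasp_force: 61.6
```

Emit:
{"method": "servo_tool", "body": {
  "commands": "0 0 0.17 0 0 0 0;0 0 0.17 0 0 0 0;0 0 0.17 0 0 0 0;0 0 0.17 0 0 0 0;0 0 0.17 0 0 0 0"
}}

```text
time_s: 5.52
eef_pos: [0.527, -0.1735, 0.1422]
eef_rot: [0.001, 0.991, 0.133, 0.0]
wrist_force: [-1.7, -5.0, -5.9]
opening: 0.121
grasp_force: 61.6
```

Emit:
{"method": "servo_tool", "body": {
  "commands": "0 0 0 0 0 0 0;0 0 0 0 0 3 0;0 0 0 0 0 0 0"
}}

```text
time_s: 5.9
eef_pos: [0.5271, -0.1735, 0.1392]
eef_rot: [0.001, 0.99, 0.138, 0.0]
wrist_force: [-1.5, -5.0, -5.2]
opening: 0.123
grasp_force: 61.7
```

Emit:
{"method": "servo_tool", "body": {
  "commands": "0 0 0 0 0 0 1;0 0 0 0 0 0 1;0 0 0 0 0 0 1;0 0 0 0 0 0 1;0 0 0 0 0 -40 1"
}}

```text
time_s: 6.52
eef_pos: [0.5249, -0.1715, 0.1765]
eef_rot: [-0.002, 0.991, 0.136, -0.003]
wrist_force: [0.7, -1.1, -0.7]
opening: 1.003
grasp_force: 0.0
```

Emit:
{"method": "servo_tool", "body": {
  "commands": "0 0 0 0 0 -50 1;0 0 0 -10 0 0 1;0 0 0 0 0 0 1"
}}

```text
time_s: 6.9
eef_pos: [0.5168, -0.1754, 0.229]
eef_rot: [-0.0, 0.991, 0.136, -0.0]
wrist_force: [0.4, -0.3, -0.3]
opening: 1.002
grasp_force: 0.0
```

```bash
python3 - <<'E'
from h import *
o=get_obs();print(o["eef_pos"],o["eef_rot"],o["q"],o["time_s"])
c=calibration("wrist");np.savez("w2.npz",**c);w=camera("wrist");s=camera("scene")
cv2.imwrite("pics/w2.png",w);cv2.imwrite("pics/s2.png",s)
cv2.imwrite("pics/v2.png",np.vstack([cv2.resize(w,(480,300)),cv2.resize(s[180:350,70:342],(480,300))]))
E
```

```text
[ 0.51681302 -0.17542668  0.22898273] [-8.68515609e-05  9.90731107e-01  1.35837614e-01 -9.38657615e-05] [-5.44797834e-01  1.17992367e-01  1.68306890e+00  1.72059934e-05
  1.34078660e+00  7.53476837e-01] 6.9
```

View pics/v2.png

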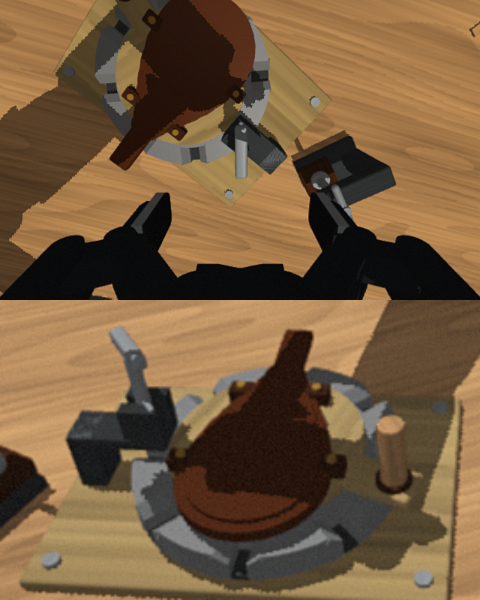

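Emit:
{"method": "servo_tool", "body": {
  "commands": "0 0 -0.185 0 0 0 1;0 0 -0.185 0 0 0 1;0 0 -0.186 0 0 0 1;0 0 0 55.2 -5.1 0 1;0 0 0 55.2 -5.1 0 1"
}}

```text
time_s: 7.62
eef_pos: [0.5846, -0.0865, 0.2277]
eef_rot: [-0.001, 0.916, 0.402, -0.001]
wrist_force: [0.9, 0.7, -0.0]
opening: 0.999
grasp_force: 0.0
```

Emit:
{"method": "servo_tool", "body": {
  "commands": "0 0 0 55.2 -5.1 0 1;0 0 0 55.2 -5.1 0 1;0 0 0 0 0 20 1;0 0 0 0 0 30 1;0 0 0 0 0 0 1"
}}

```text
time_s: 8.25
eef_pos: [0.6484, 0.0011, 0.1743]
eef_rot: [-0.002, 0.915, 0.402, -0.004]
wrist_force: [-0.2, -0.1, -0.2]
opening: 0.998
grasp_force: 0.0
```

```bash
python3 - <<'E'
from h import *
o=get_obs();print(o["eef_pos"],o["eef_rot"],o["q"],o["time_s"])
c=calibration("wrist");w=camera("wrist");cv2.imwrite("pics/w3.png",w);np.savez("w3.npz",**c)
print("exp peg top",proj(c,[.6506,.0015,.122]), "tcp",proj(c,o["eef_pos"]))
t=calibration("top");print("pivot?",ray(t,392,185,.05),ray(t,392,185,.04))
E
```

```text
[0.64835717 0.00108714 0.17431907] [-0.00245331  0.91542898  0.40245382 -0.00383331] [-1.80910295e-01  3.97404568e-01  1.45315683e+00 -2.43670910e-04
  1.30013058e+00  5.61551639e-01] 8.25
exp peg top (np.float64(321.1170026032218), np.float64(220.00144373790468)) tcp (np.float64(318.18526854151935), np.float64(258.85790539343736))
pivot? [ 0.56510179 -0.08329771  0.05      ] [ 0.56616921 -0.08533566  0.04      ]
```

View pics/w3.png

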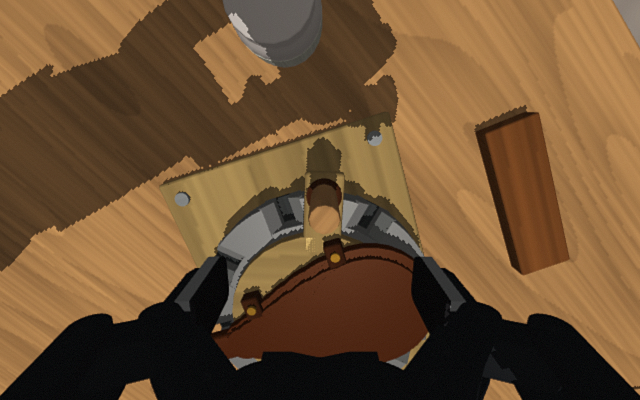

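Emit:
{"method": "servo_tool", "body": {
  "commands": "0 0 0 1.8 1.4 30 1;0 0 0 0 0 30 1;0 0 0 0 0 26 1;0 0 0 0 0 0 0;0 0 0 0 0 0 0"
}}

```text
time_s: 8.93
eef_pos: [0.6549, 0.0009, 0.0952]
eef_rot: [0.001, 0.915, 0.402, 0.001]
wrist_force: [0.7, 0.5, 1.0]
opening: 0.603
grasp_force: 0.0
```

Emit:
{"method": "servo_tool", "body": {
  "commands": "0 0 0 0 0 0 0;0 0 0 0 0 0 0;0 0 0 0 0 0 0"
}}

```text
time_s: 9.3
eef_pos: [0.6549, 0.0012, 0.0953]
eef_rot: [0.001, 0.915, 0.403, 0.001]
wrist_force: [-1.8, 0.9, 7.1]
opening: 0.237
grasp_force: 58.5
```

Emit:
{"method": "servo_tool", "body": {
  "commands": "0 0 -0.05 0 0 0 0;0 0 0 0 -11.8 0 0;0 0 -0.098 0 0 0 0;0 0 0 0 -11.8 0 0;0 0 -0.098 0 0 0 0"
}}

```text
time_s: 9.93
eef_pos: [0.6362, 0.0175, 0.0953]
eef_rot: [0.0, 0.859, 0.513, 0.002]
wrist_force: [0.6, 6.9, 4.9]
opening: 0.236
grasp_force: 60.9
```

Emit:
{"method": "servo_tool", "body": {
  "commands": "0 0 0 0 -11.8 0 0;0 0 -0.098 0 0 0 0;0 0 0 0 -11.8 0 0;0 0 -0.098 0 0 0 0;0 0 0 0 -11.8 0 0"
}}

```text
time_s: 10.55
eef_pos: [0.605, 0.0317, 0.0953]
eef_rot: [0.001, 0.804, 0.594, 0.004]
wrist_force: [1.7, 8.2, 11.7]
opening: 0.237
grasp_force: 61.7
```

Emit:
{"method": "servo_tool", "body": {
  "commands": "0 0 -0.098 0 0 0 0;0 0 0 0 -11.8 0 0;0 0 -0.098 0 0 0 0;0 0 0 0 -11.8 0 0;0 0 -0.098 0 0 0 0"
}}

```text
time_s: 11.18
eef_pos: [0.5791, 0.0364, 0.0951]
eef_rot: [-0.001, 0.709, 0.706, 0.002]
wrist_force: [-4.4, 12.3, 11.5]
opening: 0.239
grasp_force: 62.5
```

Emit:
{"method": "servo_tool", "body": {
  "commands": "0 0 0 0 -11.8 0 0;0 0 -0.05 0 0 0 0;0 0 0 0 0 0 0"
}}

```text
time_s: 11.55
eef_pos: [0.5676, 0.0368, 0.0951]
eef_rot: [-0.001, 0.691, 0.723, 0.003]
wrist_force: [-1.1, 14.7, 11.3]
opening: 0.238
grasp_force: 62.4
```

```bash
python3 - <<'E'
from h import *
o=get_obs();print(o["eef_pos"],o["eef_rot"],o["q"],o["wrist_force"])
p=np.array([.567,-.0855]);a=np.array([.6506,.0015])-p
for b in (np.array(o["eef_pos"][:2])-p,np.array([.6549,.0012])-p):
  print(np.arctan2(b[1],b[0])-np.arctan2(a[1],a[0]),np.linalg.norm(b))
E
```

```text
[0.56760594 0.03675039 0.095114  ] [-0.00121604  0.69116657  0.72268976  0.00260834] [-0.14720507  0.32476477  1.72906057  0.00639819  1.08674728 -0.1947641 ] [-1.07732769 14.7093052  11.31283093]
0.7605146157895314 0.12225188946327725
-0.02679976604374934 0.12346375986499042
```

Emit:
{"method": "servo_tool", "body": {
  "commands": "0 0 0 0 0 0 1;0 0 0 0 0 0 1;0 0 0 0 0 0 1;0 0 0 0 0 0 1;0 0 0 0 0 -40 1"
}}

```text
time_s: 12.18
eef_pos: [0.5645, 0.033, 0.1303]
eef_rot: [-0.003, 0.692, 0.722, -0.002]
wrist_force: [0.3, -0.6, -0.3]
opening: 1.001
grasp_force: 0.0
```

Emit:
{"method": "servo_tool", "body": {
  "commands": "0 0 0 0 0 -50 1;0 0 0 0 0 -45 1;0 0 0 0 0 0 1"
}}

```text
time_s: 12.55
eef_pos: [0.57, 0.0323, 0.233]
eef_rot: [0.004, 0.691, 0.722, 0.002]
wrist_force: [0.5, -0.5, -0.1]
opening: 0.998
grasp_force: 0.0
```

```bash
python3 - <<'E'
from h import *
o=get_obs();print(o["eef_pos"],o["eef_rot"])
c=calibration("wrist");w=camera("wrist");cv2.imwrite("pics/w4.png",w);np.savez("w4.npz",**c)
for d in (.66,.785,.91):
  a=np.arctan2(.087,.0836)+d;print(d,proj(c,[.567+.1206*np.cos(a),-.0855+.1206*np.sin(a),.122]))
E
```

```text
[0.56997493 0.03233733 0.23300037] [0.00354257 0.69147845 0.72238435 0.00242195]
0.66 (np.float64(330.0736704636831), np.float64(196.35659459399926))
0.785 (np.float64(312.25962083355455), np.float64(194.8934968495544))
0.91 (np.float64(294.3731058223738), np.float64(195.5855431359182))
```

View pics/w4.png

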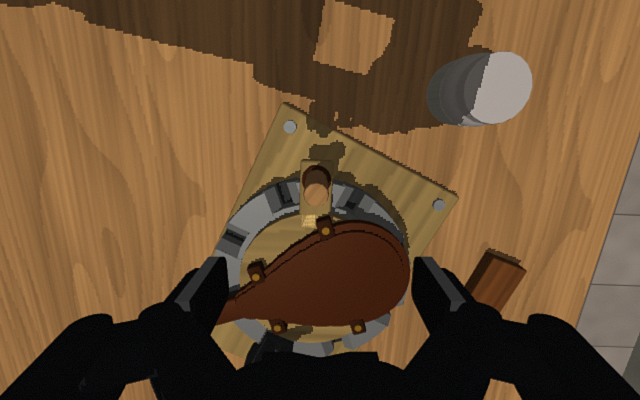

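Emit:
{"method": "servo_tool", "body": {
  "commands": "0 0 0.168 0 0 0 1;0 0 0.168 0 0 0 1;0 0 0.168 0 0 0 1;0 0 0.168 0 0 0 1;0 0 0.168 0 0 0 1"
}}

```text
time_s: 13.22
eef_pos: [0.5662, 0.0329, 0.2259]
eef_rot: [-0.001, 0.927, 0.375, -0.002]
wrist_force: [-0.1, 0.3, -0.5]
opening: 0.998
grasp_force: 0.0
```

Emit:
{"method": "servo_tool", "body": {
  "commands": "0 0 0.168 0 0 0 1;0 0 0.168 0 0 0 1;0 0 0.164 0 0 0 1;0 0 0 -24.1 47 0 1;0 0 0 -24.1 47 0 1"
}}

```text
time_s: 13.85
eef_pos: [0.5451, -0.071, 0.226]
eef_rot: [-0.001, 0.99, 0.138, -0.002]
wrist_force: [1.0, -0.2, 0.3]
opening: 1.002
grasp_force: 0.0
```

Emit:
{"method": "servo_tool", "body": {
  "commands": "0 0 0 -24.1 47 0 1;0 0 0 -24.1 47 0 1;0 0 0 0 0 0 1;0 0 0 0 0 0 1"
}}

```text
time_s: 14.35
eef_pos: [0.5248, -0.1737, 0.2267]
eef_rot: [-0.001, 0.991, 0.136, -0.001]
wrist_force: [-0.3, -0.5, -0.5]
opening: 1.004
grasp_force: 0.0
```

```bash
python3 - <<'E'
from h import *
o=get_obs();q=o["eef_rot"];print(o["eef_pos"],q,np.degrees(2*np.arctan2(q[2],q[1])))
c=calibration("wrist");im=camera("wrist");cv2.imwrite("pics/w5.png",im)
u,v=proj(c,[.526,-.174,.161]);print(u,v)
u,v=int(u),int(v);h=cv2.cvtColor(im,cv2.COLOR_BGR2HSV)
m=((h[...,1]<40)&(h[...,2]>105)).astype(np.uint8);r=np.zeros_like(m);s=np.s_[v-50:v+50,u-35:u+35];r[s]=m[s]
k,_=cv2.findContours(r,0,2);k=max(k,key=cv2.contourArea);re=cv2.minAreaRect(k);bx=cv2.boxPoints(re);print(re)
P=np.array([ray(c,*p,.161) for p in bx]);e=max([P[1]-P[0],P[2]-P[1]],key=np.linalg.norm)
print(P.mean(0),np.degrees(np.arctan2(e[1],e[0])),np.linalg.norm(P[1]-P[0]),np.linalg.norm(P[2]-P[1]))
E
```

```text
[ 0.52479648 -0.17367913  0.22667828] [-0.00109025  0.99064109  0.13648434 -0.00103261] 15.688939688766103
319.2006057872246 215.52829578758679
((321.0, 218.0), (14.0, 62.0), 0.0)
[ 0.52389444 -0.17591426  0.161     ] 15.428399264206318 0.04645549889672808 0.009606713122276933
```

Emit:
{"method": "servo_tool", "body": {
  "commands": "0 0 0 0.7 1 30 1;0 0 0 0 0 30 1;0 0 0 0 0 28 1;0 0 0 0 0 0 0;0 0 0 0 0 0 0"
}}

```text
time_s: 15.02
eef_pos: [0.5272, -0.1743, 0.1412]
eef_rot: [0.0, 0.99, 0.138, 0.0]
wrist_force: [0.3, -0.7, 1.1]
opening: 0.609
grasp_force: 0.0
```

Emit:
{"method": "servo_tool", "body": {
  "commands": "0 0 0 0 0 0 0;0 0 0 0 0 0 0;0 0 0 0 0 0 0;0 0 0 0 0 0 0"
}}

```text
time_s: 15.52
eef_pos: [0.5269, -0.1739, 0.1416]
eef_rot: [-0.001, 0.991, 0.137, 0.001]
wrist_force: [-2.6, 6.3, 6.3]
opening: 0.124
grasp_force: 59.4
```

Emit:
{"method": "servo_tool", "body": {
  "commands": "0 0 0 0 0 -2 0;0 0 -0.17 0 0 0 0;0 0 -0.17 0 0 0 0;0 0 -0.17 0 0 0 0;0 0 -0.17 0 0 0 0"
}}

```text
time_s: 16.15
eef_pos: [0.5261, -0.173, 0.1414]
eef_rot: [-0.002, 0.887, 0.462, 0.0]
wrist_force: [3.2, 5.8, -6.0]
opening: 0.124
grasp_force: 58.4
```

Emit:
{"method": "servo_tool", "body": {
  "commands": "0 0 -0.16 0 0 0 0;0 0 0 0 0 0 0;0 0 0 0 0 0 0"
}}

```text
time_s: 16.52
eef_pos: [0.5259, -0.1729, 0.1411]
eef_rot: [-0.002, 0.849, 0.529, 0.0]
wrist_force: [2.2, 6.5, -6.3]
opening: 0.127
grasp_force: 58.5
```

Emit:
{"method": "servo_tool", "body": {
  "commands": "0 0 0 0 0 6 0;0 0 0 0 0 6 0;0 0 0 0 0 6 0;0 0 0 0 0 6 0;0 0 0 0 0 0 0"
}}

```text
time_s: 17.15
eef_pos: [0.526, -0.173, 0.1179]
eef_rot: [-0.002, 0.849, 0.529, 0.0]
wrist_force: [-0.6, 7.3, 0.5]
opening: 0.124
grasp_force: 59.4
```

Emit:
{"method": "servo_tool", "body": {
  "commands": "0 0 0 0 0 0 1;0 0 0 0 0 0 1;0 0 0 0 0 0 1;0 0 0 0 0 0 1;0 0 0 0 0 -40 1"
}}

```text
time_s: 17.77
eef_pos: [0.5242, -0.1739, 0.1555]
eef_rot: [-0.003, 0.849, 0.529, -0.002]
wrist_force: [0.3, 0.2, -0.3]
opening: 1.0
grasp_force: 0.0
```

Emit:
{"method": "servo_tool", "body": {
  "commands": "0 0 0 0 0 -50 1;0 0 0 -20 0 -20 1;0 0 0 -30 0 0 1;0 0 0 -30 0 0 1;0 0 0 0 0 0 1"
}}

```text
time_s: 18.4
eef_pos: [0.4906, -0.2484, 0.2284]
eef_rot: [0.0, 0.849, 0.528, -0.0]
wrist_force: [-0.2, 0.7, 0.4]
opening: 1.0
grasp_force: 0.0
```

```bash
python3 - <<'E'
from h import *
print(get_obs()["eef_pos"]);c=calibration("scene");s=camera("scene");cv2.imwrite("pics/s6.png",s)
a=cv2.imread("pics/scene0.png")
cv2.imwrite("pics/v6.png",np.hstack([cv2.resize(x[195:345,80:210],(390,450),interpolation=2) for x in(a,s)]))
p=[.567,-.0855];b=np.arctan2(.087,.0836)+.785
print("peg exp",proj(c,[p[0]+.1206*np.cos(b),p[1]+.1206*np.sin(b),.122]))
E
```

```text
[ 0.49058558 -0.24843894  0.22844041]
peg exp (np.float64(293.415496937887), np.float64(206.02802047385126))
```

View pics/v6.png

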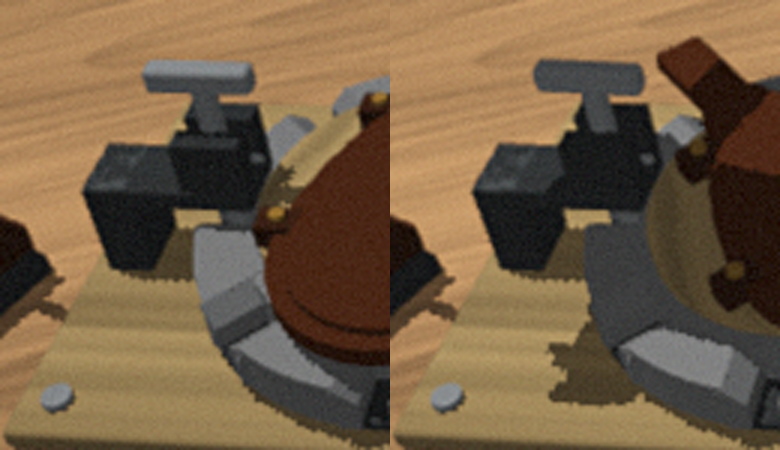

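```bash
python3 - <<'E'
from h import *
a=[cv2.GaussianBlur(cv2.imread(f"pics/{n}.png"),(3,3),0)[...,0].astype(float) for n in("scene0","s6")]
# blue channel: steel vs wood; subpixel top edge per column
for k in a:
    r=[]
    for u in range(132,162,3):
        col=k[205:222,u];g=np.diff(col);i=np.argmax(abs(g[5:13]))+5 if 0 else np.argmax(abs(g));w=abs(g[max(i-2,0):i+3]);r.append(205.5+(w*np.arange(max(i-2,0),max(i-2,0)+len(w))).sum()/w.sum())
    print(np.round(r,1))
c=calibration("scene");print(proj(c,[.525,-.174,.137]),proj(c,[.525,-.174,.147]))
w=camera("top");p=proj(calibration("top"),[.567+.1206*np.cos(1.5907),-.0855+.1206*np.sin(1.5907),.122]);cv2.imwrite("pics/t6.png",w);print(p)
E
```

```text
[214.5 214.5 214.6 214.6 219.5 214.7 219.6 219.8 219.8 215.3]
[213.8 214.2 214.4 214.3 214.6 214.6 214.7 215.3 215.4 215.5]
(np.float64(144.68075010999235), np.float64(215.71159069048616)) (np.float64(143.05792409241715), np.float64(210.17301596135025))
(np.float64(330.47477360174554), np.float64(181.38815797851345))
```

```bash
python3 -c "
from bench import *
print(hand_in())"
```

```text
the job is handed in; nothing more can be done
None
```

The board has been turned one notch counter-clockwise. The plunger has dropped back in and looks fully home: its bar is within about 0.4 mm of its starting height in the camera image. I did not test the lock by pushing the peg. The job was handed in at about 18.5 s, with the gripper clear of everything.

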